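# Sort out three mixed-up clock parts on their job pads

### The job

The three clock parts are all standing on the wrong job pads: swap them round so that the brass spring barrel ends on the red pad, the skeleton movement on the blue pad and the dark steel weight on the green pad, each standing upright in the middle of its pad. The black mat is free for parking a part on the way. Set every part down rather than dropping it, never let one tip over, and leave the loupe, the amber jar and the oil pot where they are.

Things in the scene. Friction and masses are not known exactly. Their poses are not given: they have to be found in the camera images.
- barrel_c (a point): Brass clock spring barrel: an upright plain drum, 46 mm across and 34 mm tall, with a 5 mm tall toothed rim at its foot (53 mm across the tooth tips), and a steel ratchet wheel with an 8 mm tall square stub on top. About 0.2 kg. This point is the drum's centre, 17 mm above its underside; z is up when it stands. Can be gripped across the drum from any side.
- movement_c (a point): Small skeleton clock movement: two upright brass plates with wheels between them and a white platform with a brass balance wheel and a red dot on top. 36 mm along its x axis (across the outer faces of the two plates), 50 mm along its y axis, 46 mm tall. About 0.24 kg. This point is its centre, 23 mm above its underside; z is up when it stands. Grip it across the two plates, along its x axis.
- weight_c (a point): Dark steel clock weight: an upright plain cylinder, 36 mm across, 55 mm tall, with a small collar and wire eye on top up to 70 mm. About 0.35 kg. This point is the cylinder's centre, 27.5 mm above its underside; z is up when it stands. Can be gripped from any side.
- red_pad (a point): Fixed flat round red job pad, 90 mm across, 4 mm thick, on the bench. This point is the centre of its top face, 4 mm above the bench.
- blue_pad (a point): Fixed flat round blue job pad, 90 mm across, 4 mm thick, on the bench. This point is the centre of its top face, 4 mm above the bench.
- green_pad (a point): Fixed flat round green job pad, 90 mm across, 4 mm thick, on the bench. This point is the centre of its top face, 4 mm above the bench.
- black_mat (a point): Fixed flat square black rubber mat, 90 x 90 mm, 4 mm thick, empty at the start: the free spot. This point is the centre of its top face, 4 mm above the bench.
- loupe_c (a point): Loose black eye loupe, 34 mm across, 31 mm tall, narrowing to the top. It is in nobody's way and stays where it is. This point is its centre, 15 mm above the bench.
- jar_c (a point): Loose amber glass jar with a white lid, 40 mm across, 40 mm tall. It is in nobody's way and stays where it is. This point is its centre, half-way up.
- oilpot_c (a point): Loose small orange oil pot, 34 mm across, 22 mm tall. It is in nobody's way and stays where it is. This point is its centre, half-way up.
Not all that is in view belongs to the job. Leave any purple or white look-alike of the part that bears red_pad alone.

How it is judged (in metres and radians):
At the end, for the whole second after the job is handed in: Barrel on red, movement on blue, weight on green: each centred within 15 mm of its pad's centre, standing at pad height (5 mm), leaning under 7 degrees, at rest and released; loupe, jar and oil pot within 15 mm of where they were (horizontal distance between barrel_c and red_pad below 0.015 m and height (world z) of barrel_c between 0.016 and 0.026 m and angle between each of barrel_c, movement_c, weight_c's own z axis and vertical below 0.12 rad and linear speed of each of barrel, movement, weight below 0.02 m/s and angular speed of each of barrel, movement, weight below 0.2 rad/s and horizontal distance between movement_c and blue_pad below 0.015 m and height (world z) of movement_c between 0.022 and 0.032 m and horizontal distance between weight_c and green_pad below 0.015 m and height (world z) of weight_c between 0.0265 and 0.0365 m and distance of each of loupe_c, jar_c, oilpot_c from where it was at the start of the episode below 0.015 m); the robot touches nothing.
It fails at once if a clock part tips over (leans more than 45 degrees) (angle between any of barrel_c, movement_c, weight_c's own z axis and vertical above 0.785 rad).
It fails at once if a clock part is dropped (falls freely more than 30 mm above its resting height) ((height (world z) of barrel_c above 0.051 m and contact force between the fingers and barrel below 0.02 N and linear speed of barrel above 0.3 m/s) or (height (world z) of movement_c above 0.057 m and contact force between the fingers and movement below 0.02 N and linear speed of movement above 0.3 m/s) or (height (world z) of weight_c above 0.0615 m and contact force between the fingers and weight below 0.02 N and linear speed of weight above 0.3 m/s)).
It fails at once if the loupe, the amber jar or the oil pot is shifted more than 15 mm (distance of any of loupe_c, jar_c, oilpot_c from where it was at the start of the episode above 0.015 m).
It also fails if it takes over 120 s, if anything falls off the work surface, if the arm or the gripper's body presses on something with over 40 N, if the wrist force passes 120 N, or if a joint passes its speed limit or range.

### The arm

A 6-joint arm with a two-finger parallel gripper is mounted at the origin on the work surface. World frame = base frame: x ahead of the robot, y to its left, z up, the work surface at z = 0. Lengths are in m, angles in degrees, forces in N, time in s.
With the tool pointing down it reaches from about 0.4 to 0.825 m from the base axis. Payload 7 kg.
Tool frame: the origin (TCP) lies at the very end of the fingers, on their centre line; the grasp point (between the pads) lies 19 mm behind it; z points along the fingers, y is the line along which they close (so a half turn about z gives the same grasp; the last joint's range is limited). The gripper opens to 88 mm and grips with 3 to 60 N. Pads are 19 mm wide; open, the fingers measure 130 mm over their backs; the gripper's body (78 mm by 193 mm) begins 47 mm behind the grasp point.
Start: joints at [-50.816, 20.546, 0.682, 0, -70.136, -16.507], TCP at [0.26, -0.623, 0.227] pointing down, gripper open.
Joint ranges: [-176.03, 176.03], [-82.01, 121.73], [-58.28, 71.71], [-173.87, 95.51], [-174.79, -0.11], [-173.66, 173.66]. Speed limits (degrees/s): [136.94, 136.94, 172.46, 180, 180, 180].

### API

Orientations are given as [roll, pitch, yaw] about the fixed x, y, z axes, in that order (R = Rz(yaw) Ry(pitch) Rx(roll)).
In Python, from plant import get_state, imaging, r, finder gives the robot as it stands.
- The arm moves only by the shell command python3 -m handwheel 'ROWS' [FORCE]. ROWS is JSON, a list of rows, each a list of 5 numbers: the closure, from 0 (fully open) to 1 (shut), then the shift along the world's x, y, z in cm, then the turn about the world's z in degrees. A call has 1 to 8 rows; each row is the pose to reach, as a shift and turn from the pose commanded when the call began; what a row does not reach only later rows make up. A row lasts 1/8 s, in which the tool goes at most 62.5 mm and 10.7 degrees, less where a joint would pass 70% of its speed; a pose out of reach is approached as far as the arm can. A call with a gripper value outside its range is refused whole. The fingers move at their own pace and stop on an object; FORCE is the grip in N (left out, the last holds). Time passes only in rows, so rows that repeat a pose let the fingers close. It gives the time, the measured TCP pose, the force, the opening and the grip force at its end, in the units of the state.
- get_state(): the state, without advancing time (a new reading comes with each control period).
- imaging.capture(name): name is "scene" or "top"; returns (picture, depth): 400x640x3 uint8, red, green, blue; 400x640 float32, m along the optical axis (not along the pixel's ray), 0 where there is no reading.
- imaging.get_calibration(name): a dict with "fx", "fy", "cx", "cy" (pixels), "rvec" (rotation vector, rad) and "tvec" (3), from world to camera coordinates, as OpenCV has them. Camera axes: x right, y down, z forward; pixel columns grow to the right and rows downward; lengths in m; the calibration is good to about 2 mm. A picture is of the moment at which its call begins. get_calibration takes no time and is no camera call.
- r.close_job(): hands the job in; it is judged then, once.
Trained networks look in the newest picture that a camera, given by its name, has taken for a name from the list of things; names that differ only in an ending like _2 or _b are one class to them, and where a whole thing is asked for, a point or a joint stands for the part that bears it (a point fixed in the world has none). Each returns a list of dicts, best first, with "p" (0 to 1); they miss things now and then, are a little off and sometimes report something else, mostly with a low value. They report only what shows in the picture. A call takes as long as a camera call. They do not tell look-alikes from the thing itself.
- finder.cut_out(camera, query): "region" (400x640 bool, what is visible of it) and "pixel" ([column, row] in pixels, amid what is visible of it).
The state is a dict: "time_s": time; "joints": joint angles; "qd": joint speeds; "joint_torque": joint torques, N m; "tcp_pos": TCP position; "eef_rot": TCP orientation; "contact_force": force on the tool from outside, world axes, zero at the start; "moment": the same for the moment, N m; "gripper_width": finger opening in m; "gripper_force": force on a finger pad.
Only numpy, scipy, OpenCV 4.12 (cv2) and the standard library are available. Lean on these libraries where they do the work, as an engineer would, in place of code of your own. Each camera call takes 0.05 s, during which the arm holds its last target. There are 200 camera calls.

## Working session

There is one attempt and no reset: what is moved stays moved. The work goes in short steps, Python scripts to look and compute and a shell command to move; the robot and the scene stay as the last step left them, time stands still between calls to the robot, and variables do not carry over. Pictures are saved under pics/ and viewed, at most 14 in all, crops included, and the job is handed in when it is done.

```bash
mkdir -p pics; cat > h.py <<'E'
import numpy as np,cv2
from plant import get_state, imaging, r, finder
def cap(cam,fn=None):
    p,d=imaging.capture(cam)
    if fn: cv2.imwrite('pics/'+fn,p[:,:,::-1])
    return p,d
def world(cam,d):
    c=imaging.get_calibration(cam);R,_=cv2.Rodrigues(np.array(c['rvec'],float));t=np.array(c['tvec'],float).ravel()
    v,u=np.mgrid[:d.shape[0],:d.shape[1]]
    P=np.stack([(u-c['cx'])/c['fx']*d,(v-c['cy'])/c['fy']*d,d],-1)
    return (P-t)@R
def rep(cam,d,names,n=3):
    W=world(cam,d)
    for q in names:
        for o in finder.cut_out(cam,q)[:n]:
            m=o['region']&(d>0);w=W[m]
            if len(w)<5: continue
            top=w[w[:,2]>np.percentile(w[:,2],97)-.012]
            (cx,cy),s,a=cv2.minAreaRect((w[:,:2]*1000).astype(np.float32))
            print(q,'p%.2f'%o['p'],'px',np.round(o['pixel']),'n',len(w),'med',np.round(np.median(w,0),3),'mid',np.round((np.percentile(w,2,0)+np.percentile(w,98,0))/2,3),'ztop %.3f'%np.percentile(w[:,2],98),'topc',np.round(top.mean(0),3),'rect',np.round([cx,cy,*s,a],0))
E
python3 - <<'E'
from h import *
N=['barrel_c','movement_c','weight_c','red_pad','blue_pad','green_pad','black_mat','loupe_c','jar_c','oilpot_c']
for c in ['top','scene']:
    p,d=cap(c,c+'0.png');print(c);rep(c,d,N if c=='top' else N[:3])
print(get_state())
E
```

```text
top
barrel_c p0.89 px [266. 163.] n 337 med [0.568 0.107 0.038] mid [0.57  0.107 0.025] ztop 0.044 topc [0.57  0.108 0.039] rect [570. 107.  43.  43.  89.]
barrel_c p0.27 px [172. 219.] n 301 med [0.444 0.301 0.058] mid [0.445 0.309 0.036] ztop 0.068 topc [0.444 0.306 0.061] rect [446. 316.  54.  37.  77.]
movement_c p0.67 px [342. 218.] n 331 med [ 0.449 -0.065  0.05 ] mid [ 0.451 -0.066  0.034] ztop 0.056 topc [ 0.451 -0.067  0.051] rect [451. -69.  51.  36.  87.]
weight_c p0.80 px [174. 218.] n 301 med [0.444 0.301 0.058] mid [0.444 0.31  0.036] ztop 0.068 topc [0.444 0.306 0.061] rect [445. 316.  54.  36.  81.]
red_pad p0.76 px [183. 209.] n 791 med [0.452 0.304 0.004] mid [0.448 0.309 0.004] ztop 0.008 topc [0.45  0.307 0.004] rect [449. 309.  88.  86.  40.]
red_pad p0.72 px [194. 160.] n 1096 med [0.58  0.286 0.004] mid [0.58  0.286 0.004] ztop 0.008 topc [0.58  0.286 0.004] rect [579. 287.  91.  88.  88.]
red_pad p0.67 px [197. 273.] n 1222 med [0.318 0.263 0.003] mid [0.318 0.263 0.003] ztop 0.007 topc [0.319 0.263 0.003] rect [319. 264.  91.  90.  49.]
blue_pad p0.82 px [276
[... 1384 characters left out ...]
9.  21.]
{'time_s': 0.75, 'joints': array([-5.08153065e+01,  2.05456954e+01,  6.80610347e-01, -2.11558259e-03,
       -7.01349660e+01, -1.65071073e+01]), 'qd': array([-0.07179618, -0.01620272,  0.09242277, -0.02407197, -0.03330086,
       -0.05631801]), 'joint_torque': array([ 1.01687798e-03, -5.82226896e+01,  2.93260431e+01,  7.00153515e+00,
        1.23441781e-02,  3.45493038e-05]), 'tcp_pos': array([ 0.26022407, -0.62278593,  0.22655183]), 'eef_rot': array([ 1.79999386e+02,  1.89317152e-03, -1.57323133e+02]), 'contact_force': array([-0.30480104,  0.28836809, -0.13875579]), 'moment': array([-0.01593229, -0.02927872, -0.020322  ]), 'gripper_force': 0.0, 'gripper_width': 0.08765384285494787}
```

View pics/top0.png

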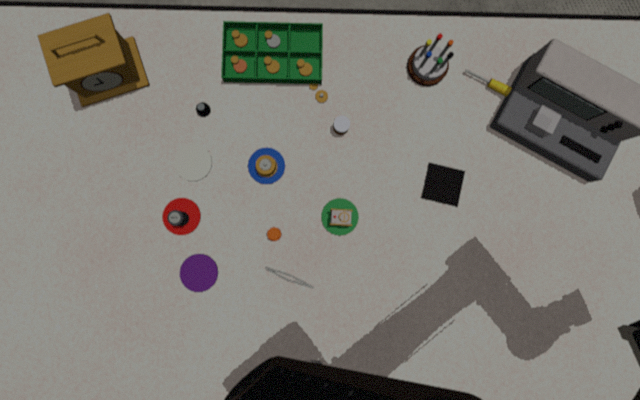

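View pics/scene0.png

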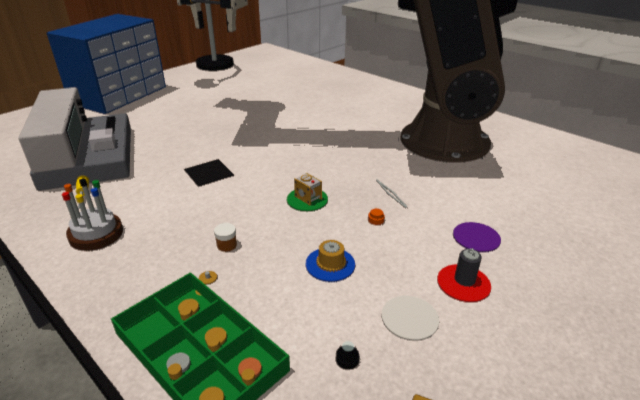

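The weight stands on red (px 182,216), the barrel on blue (266,165) and the movement on green (341,217); the mat is at (443,184). The purple (199,272) and white (195,163) discs are decoys. Plan: movement to mat, weight to green, barrel to red, movement to blue.

```bash
python3 - <<'E'
from h import *
p,d=cap('top');W=world('top',d)
for q,z0 in [('movement_c',.035),('weight_c',.03),('barrel_c',.03)]:
    m=finder.cut_out('top',q)[0]['region']&(d>0)
    w=W[m&(W[:,:,2]>z0)]
    print(q,len(w),cv2.minAreaRect((w[:,:2]*1000).astype(np.float32)),w[:,:2].min(0),w[:,:2].max(0))
c=imaging.get_calibration('top');R,_=cv2.Rodrigues(np.array(c['rvec'],float));print(-R.T@np.array(c['tvec']).ravel())
cv2.imwrite('pics/mv.png',cv2.resize(p[193:243,316:366,::-1],(500,500),interpolation=cv2.INTER_CUBIC))
E
python3 -m handwheel '[[0,2,6,0,9],[0,5,12,0,19],[0,8,18,0,29],[0,10,24,0,39],[0,13,30,0,49],[0,15,36,0,59],[0,17,42,0,67.3],[0,18,48,0,67.3]]' 25
```

```text
movement_c 317 ((451.3743591308594, -66.3121337890625), (45.84238815307617, 36.0574951171875), 86.48804473876953) [ 0.43346618 -0.09016078] [ 0.47003998 -0.04237228]
weight_c 243 ((445.2627868652344, 305.99310302734375), (33.67666244506836, 35.747554779052734), 0.5877154469490051) [0.42840967 0.28808951] [0.4620697  0.32389941]
barrel_c 284 ((570.6959838867188, 109.31736755371094), (42.08951187133789, 42.536277770996094), 89.12605285644531) [0.54934486 0.08833865] [0.59202179 0.13040013]
[0.40443771 0.01195301 1.03781738]
time_s: 1.95
tcp_pos: [0.438, -0.1552, 0.2269]
eef_rot: [-179.9, -0.0, -89.9]
contact_force: [0.9, 0.3, 0.6]
gripper_width: 0.0877
gripper_force: 0.0
```

View pics/mv.png

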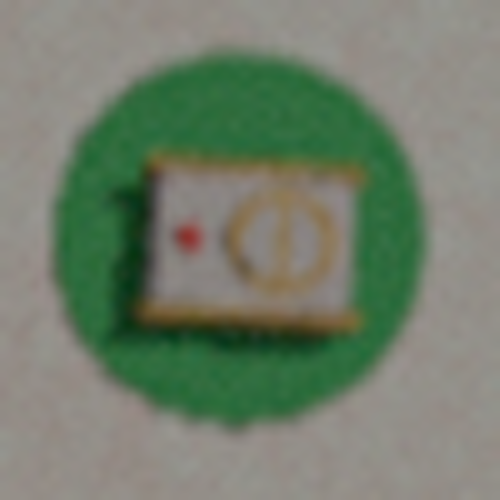

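The crop shows the movement's two brass plates running left to right (near world y), turned about 4° clockwise. So I close along world x with a -4° turn.

```bash
python3 -m handwheel '[[0,1,4,0,-4],[0,1.2,7.6,-3,-4],[0,1.2,7.6,-7,-4],[0,1.2,7.6,-11,-4],[0,1.2,7.6,-14,-4],[0,1.2,7.6,-14,-4],[0,1.2,7.6,-14,-4]]'; python3 -c "
from h import *
cv2.imwrite('pics/s1.png',cap('scene')[0][130:280,200:400,::-1].repeat(3,0).repeat(3,1))"
```

```text
time_s: 2.82
tcp_pos: [0.4502, -0.0811, 0.0877]
eef_rot: [-179.9, 0.0, -94.0]
contact_force: [-0.2, 0.1, 0.4]
gripper_width: 0.0877
gripper_force: 0.0
```

View pics/s1.png

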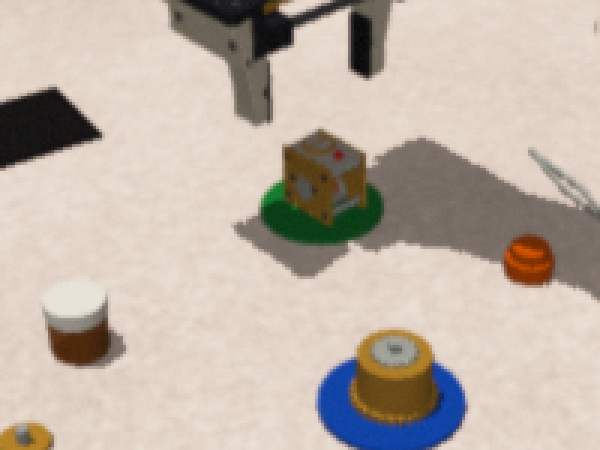

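The fingers straddle the movement along x, slightly short in y; each call starts from the measured pose, so I correct from there.

```bash
python3 -m handwheel '[[0,0.2,1.4,0,0],[0,0.2,1.4,-2.5,0],[0,0.2,1.4,-5,0],[0,0.2,1.4,-7.4,0],[0,0.2,1.4,-7.4,0],[0,0.2,1.4,-7.4,0]]'; python3 -m handwheel '[[0.5,0,0,0,0],[0.7,0,0,0,0],[0.7,0,0,0,0],[0.7,0,0,0,0],[0.7,0,0,0,0],[0.7,0,0,0,0]]' 25
```

```text
time_s: 3.62
tcp_pos: [0.4522, -0.0667, 0.0137]
eef_rot: [-179.9, 0.0, -94.0]
contact_force: [0.9, 0.6, -0.2]
gripper_width: 0.0877
gripper_force: 0.0
time_s: 4.38
tcp_pos: [0.4514, -0.0671, 0.0126]
eef_rot: [-180.0, -0.0, -94.0]
contact_force: [1.0, -0.5, -0.5]
gripper_width: 0.0359
gripper_force: 24.9
```

```bash
python3 -m handwheel '[[0.7,0,0,1.5,0],[0.7,0,0,4,0],[0.7,1.2,-4,5,0],[0.7,2.7,-8,5,0],[0.7,4.2,-13,5,0],[0.7,6,-18,5,0],[0.7,7.5,-22,5,0],[0.7,8.3,-25,5,0]]'; python3 -m handwheel '[[0.7,0,0,0,0],[0.7,0,0,0,0]]'
```

```text
time_s: 5.38
tcp_pos: [0.5342, -0.3188, 0.0615]
eef_rot: [179.9, 0.0, -94.1]
contact_force: [-0.3, 0.5, -3.8]
gripper_width: 0.0359
gripper_force: 24.9
time_s: 5.62
tcp_pos: [0.5334, -0.3167, 0.0617]
eef_rot: [179.9, 0.0, -94.1]
contact_force: [0.1, 0.1, -2.0]
gripper_width: 0.0359
gripper_force: 24.9
```

```bash
python3 -m handwheel '[[0.7,0,0,-2,0],[0.7,0,0,-4,0],[0.7,0,0,-4.6,0],[0.7,0,0,-4.9,0],[0.7,0,0,-4.9,0],[0.7,0,0,-4.9,0]]'; python3 -m handwheel '[[0.5,0,0,0,0],[0.2,0,0,0,0],[0,0,0,0,0],[0,0,0,0,0],[0,0,0,0,0],[0,0,0,4,0],[0,0,0,9,0],[0,0,0,12,0]]'
```

```text
time_s: 6.38
tcp_pos: [0.5348, -0.3172, 0.0143]
eef_rot: [-179.9, -0.0, -94.0]
contact_force: [-0.7, 0.1, -3.3]
gripper_width: 0.036
gripper_force: 24.9
time_s: 7.38
tcp_pos: [0.5351, -0.3175, 0.1362]
eef_rot: [-179.9, -0.0, -94.0]
contact_force: [0.4, -0.2, 0.4]
gripper_width: 0.0876
gripper_force: 0.0
```

```bash
python3 -m handwheel '[[0,0,6,0,0],[0,0,12,0,0],[0,0,18,0,0],[0,0,24,0,0],[0,0,30,0,0],[0,0,36,0,0],[0,0,42,0,0],[0,-3,48,0,0]]'; python3 -m handwheel '[[0,-3,6,0,0],[0,-5.9,12,0,0],[0,-5.9,14.2,0,0],[0,-5.9,14.2,0,0]]'
```

```text
time_s: 8.38
tcp_pos: [0.5069, 0.1612, 0.1335]
eef_rot: [-180.0, 0.0, -94.0]
contact_force: [0.8, 1.4, -0.2]
gripper_width: 0.0874
gripper_force: 0.0
time_s: 8.88
tcp_pos: [0.4469, 0.3029, 0.1336]
eef_rot: [-180.0, 0.0, -93.8]
contact_force: [0.8, -0.8, 0.2]
gripper_width: 0.088
gripper_force: 0.0
```

```bash
python3 -c "
from h import *
p,d=cap('top','t2.png');rep('top',d,['movement_c','weight_c'],1);print(get_state()['tcp_pos'])"
```

```text
movement_c p0.55 px [447. 184.] n 394 med [ 0.531 -0.312  0.05 ] mid [ 0.532 -0.315  0.029] ztop 0.056 topc [ 0.533 -0.315  0.051] rect [ 533. -315.   47.   36.   86.]
weight_c p0.69 px [177. 218.] n 279 med [0.444 0.3   0.058] mid [0.444 0.304 0.037] ztop 0.071 topc [0.444 0.305 0.061] rect [445. 304.  30.  37.  87.]
[0.44725122 0.30013594 0.13338084]
```

```bash
python3 -m handwheel '[[0,-0.1,0.6,0,0],[0,-0.1,0.6,-3,0],[0,-0.1,0.6,-6,0],[0,-0.1,0.6,-9,0],[0,-0.1,0.6,-10.9,0],[0,-0.1,0.6,-10.9,0],[0,-0.1,0.6,-10.9,0]]'; python3 -m handwheel '[[0.5,0,0,0,0],[0.7,0,0,0,0],[0.7,0,0,0,0],[0.7,0,0,0,0],[0.7,0,0,0,0],[0.7,0,0,0,0]]' 35
```

```text
time_s: 9.9
tcp_pos: [0.447, 0.3069, 0.0253]
eef_rot: [-180.0, 0.0, -94.0]
contact_force: [-0.1, 0.3, 0.4]
gripper_width: 0.0877
gripper_force: 0.0
time_s: 10.65
tcp_pos: [0.4461, 0.3067, 0.0246]
eef_rot: [180.0, -0.0, -94.0]
contact_force: [-1.9, 1.2, 0.1]
gripper_width: 0.0355
gripper_force: 35.0
```

```bash
python3 -m handwheel '[[0.7,0,0,2,0],[0.7,0,0,5,0],[0.7,0,-2,7,0],[0.7,0,-6,7,0],[0.7,0.2,-11,7,0],[0.7,0.4,-16,7,0],[0.7,0.5,-21,7,0],[0.7,0.6,-26,7,0]]'; python3 -m handwheel '[[0.7,0,-4,0,0],[0.7,0.2,-7,0,0],[0.7,0.2,-9,0,0],[0.7,0.2,-9.5,0,0],[0.7,0.2,-9.5,0,0],[0.7,0.2,-9.5,0,0]]'
```

```text
time_s: 11.65
tcp_pos: [0.4516, 0.0451, 0.0942]
eef_rot: [180.0, -0.0, -94.0]
contact_force: [1.2, 0.5, -4.4]
gripper_width: 0.0352
gripper_force: 35.0
time_s: 12.4
tcp_pos: [0.4544, -0.0477, 0.0945]
eef_rot: [180.0, 0.0, -94.0]
contact_force: [0.2, -0.0, -3.6]
gripper_width: 0.0354
gripper_force: 35.0
```

```bash
python3 -m handwheel '[[0.7,0,-1.9,0,0],[0.7,0,-1.9,-2.5,0],[0.7,0,-1.9,-5,0],[0.7,0,-1.9,-6.3,0],[0.7,0,-1.9,-6.7,0],[0.7,0,-1.9,-6.9,0],[0.7,0,-1.9,-6.9,0],[0.7,0,-1.9,-6.9,0]]'; python3 -m handwheel '[[0.5,0,0,0,0],[0.2,0,0,0,0],[0,0,0,0,0],[0,0,0,0,0],[0,0,0,0,0],[0,0,0,4,0],[0,0,0,9,0],[0,0,0,13,0]]'
```

```text
time_s: 13.4
tcp_pos: [0.4548, -0.0671, 0.0261]
eef_rot: [-179.9, 0.0, -94.0]
contact_force: [0.1, 0.2, -3.6]
gripper_width: 0.0352
gripper_force: 35.0
time_s: 14.4
tcp_pos: [0.4545, -0.0673, 0.1575]
eef_rot: [-179.9, 0.0, -94.0]
contact_force: [0.4, 0.5, -0.8]
gripper_width: 0.0874
gripper_force: 0.0
```

```bash
python3 -m handwheel '[[0,4,6,0,0],[0,8,12,0,0],[0,11.7,17.6,0,0],[0,11.7,17.6,-4,0],[0,11.7,17.6,-8,0],[0,11.7,17.6,-8,0],[0,11.7,17.6,-8,0]]'; python3 -c "
from h import *
p,d=cap('scene','s3.png');rep('scene',d,['barrel_c'],1);cv2.imwrite('pics/s3c.png',p[130:330,200:460,::-1].repeat(3,0).repeat(3,1))"
```

```text
time_s: 15.28
tcp_pos: [0.5721, 0.1087, 0.0769]
eef_rot: [-179.9, 0.0, -94.0]
contact_force: [0.1, -0.7, -0.2]
gripper_width: 0.0878
gripper_force: 0.0
barrel_c p0.91 px [331. 257.] n 767 med [0.582 0.117 0.032] mid [0.575 0.111 0.023] ztop 0.041 topc [0.575 0.113 0.037] rect [567.  92.  90.  52.  72.]
```

View pics/s3c.png

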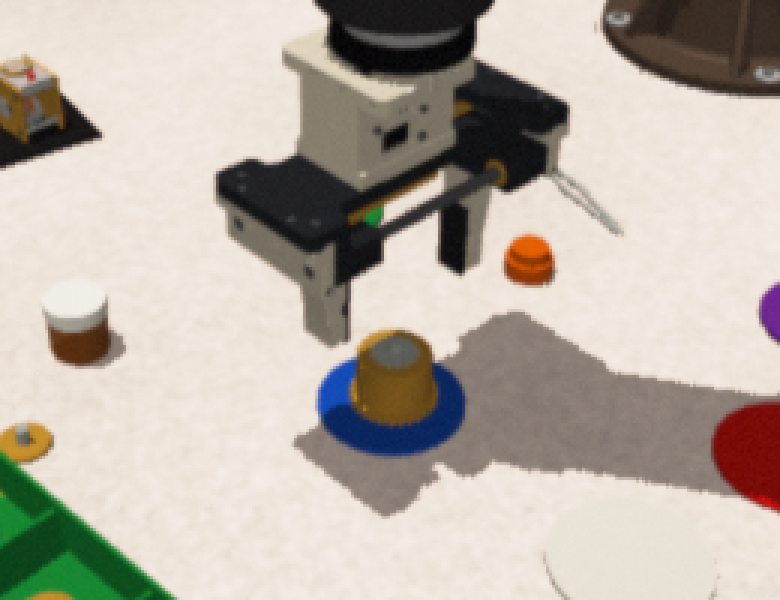

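The gripper hovers clear above the barrel (crop px 395,375), the movement stands upright on the mat, and the oil pot and jar are undisturbed.

```bash
python3 -m handwheel '[[0,0,0,-2,0],[0,0,0,-4,0],[0,0,0,-6,0],[0,0,0,-6,0],[0,0,0,-6,0]]'; python3 -m handwheel '[[0.4,0,0,0,0],[0.6,0,0,0,0],[0.6,0,0,0,0],[0.6,0,0,0,0],[0.6,0,0,0,0],[0.6,0,0,0,0]]' 25
```

```text
time_s: 16.0
tcp_pos: [0.5723, 0.1091, 0.0172]
eef_rot: [-179.9, 0.1, -94.0]
contact_force: [0.9, 0.1, 0.3]
gripper_width: 0.0877
gripper_force: 0.0
time_s: 16.75
tcp_pos: [0.5715, 0.1088, 0.0156]
eef_rot: [-180.0, 0.0, -94.0]
contact_force: [0.0, 0.3, 1.1]
gripper_width: 0.0454
gripper_force: 25.0
```

```bash
python3 -m handwheel '[[0.6,0,0,2,0],[0.6,0,1,4.5,0],[0.6,-2,5,5,0],[0.6,-5,9,5,0],[0.6,-8,13,5,0],[0.6,-11,17,5,0],[0.6,-12.3,19.5,5,0],[0.6,-12.3,20,5,0]]'; python3 -m handwheel '[[0.6,0,0,0,0],[0.6,0,0,0,0]]'; python3 -c "
from h import *
p,d=cap('scene');rep('scene',d,['red_pad','barrel_c'],2)
p,d=cap('top');rep('top',d,['blue_pad'],1);print(get_state()['tcp_pos'])"
```

```text
time_s: 17.75
tcp_pos: [0.4473, 0.3101, 0.0654]
eef_rot: [180.0, -0.0, -93.9]
contact_force: [0.8, -0.3, -1.8]
gripper_width: 0.0453
gripper_force: 25.0
time_s: 18.0
tcp_pos: [0.4486, 0.3078, 0.0653]
eef_rot: [180.0, -0.0, -94.1]
contact_force: [0.5, -1.2, -2.6]
gripper_width: 0.0455
gripper_force: 25.0
red_pad p0.91 px [411. 319.] n 1932 med [0.583 0.288 0.003] mid [0.581 0.287 0.003] ztop 0.005 topc [0.582 0.288 0.003] rect [581. 287.  88.  88.  87.]
red_pad p0.87 px [464. 285.] n 1611 med [0.454 0.311 0.003] mid [0.453 0.308 0.002] ztop 0.006 topc [0.454 0.31  0.004] rect [450. 308.  93.  91.  17.]
barrel_c p0.75 px [476. 259.] n 441 med [0.46  0.324 0.072] mid [0.451 0.324 0.068] ztop 0.137 topc [0.527 0.339 0.139] rect [442. 319. 197.  29.   9.]
blue_pad p0.80 px [269. 165.] n 1093 med [0.574 0.11  0.004] mid [0.574 0.11  0.004] ztop 0.007 topc [0.574 0.11  0.004] rect [574. 110.  89.  88.  27.]
[0.44865394 0.3081968  0.06555036]
```

```bash
python3 -m handwheel '[[0.6,0,0,-2,0],[0.6,0,0,-4,0],[0.6,0,0,-4.6,0],[0.6,0,0,-4.9,0],[0.6,0,0,-4.9,0],[0.6,0,0,-4.9,0]]'; python3 -m handwheel '[[0.4,0,0,0,0],[0.2,0,0,0,0],[0,0,0,0,0],[0,0,0,0,0],[0,0,0,0,0],[0,0,0,4,0],[0,0,0,9,0],[0,0,0,14,0]]'
```

```text
time_s: 19.0
tcp_pos: [0.4486, 0.3091, 0.0172]
eef_rot: [-180.0, 0.0, -94.0]
contact_force: [-0.3, -0.5, -1.7]
gripper_width: 0.0454
gripper_force: 25.0
time_s: 20.0
tcp_pos: [0.4482, 0.3085, 0.158]
eef_rot: [180.0, -0.0, -94.0]
contact_force: [0.5, 1.5, -0.3]
gripper_width: 0.0875
gripper_force: 0.0
```

```bash
python3 -m handwheel '[[0,1,-6,0,0],[0,2,-12,0,0],[0,3,-18,0,0],[0,4,-24,0,0],[0,5,-30,0,0],[0,6,-36,0,0],[0,7,-42,0,0],[0,8,-48,0,0]]'; python3 -m handwheel '[[0,0.7,-6,0,0],[0,0.7,-12,0,0],[0,0.7,-14.6,0,0],[0,0.7,-14.6,0,0],[0,0.7,-14.6,0,0],[0,0.7,-14.6,0,0]]'
```

```text
time_s: 21.0
tcp_pos: [0.5285, -0.1732, 0.1567]
eef_rot: [-180.0, 0.0, -94.0]
contact_force: [1.0, 1.0, -0.1]
gripper_width: 0.0877
gripper_force: 0.0
time_s: 21.75
tcp_pos: [0.5355, -0.3163, 0.1567]
eef_rot: [-180.0, 0.0, -94.0]
contact_force: [-0.8, -0.1, 0.3]
gripper_width: 0.0875
gripper_force: 0.0
```

```bash
python3 -m handwheel '[[0,0,-0.1,-4,0],[0,0,-0.1,-8,0],[0,0,-0.1,-11,0],[0,0,-0.1,-13,0],[0,0,-0.1,-14.4,0],[0,0,-0.1,-14.4,0],[0,0,-0.1,-14.4,0]]'; python3 -m handwheel '[[0.5,0,0,0,0],[0.7,0,0,0,0],[0.7,0,0,0,0],[0.7,0,0,0,0],[0.7,0,0,0,0],[0.7,0,0,0,0]]' 25
```

```text
time_s: 22.62
tcp_pos: [0.5361, -0.3182, 0.0135]
eef_rot: [-179.9, -0.0, -94.0]
contact_force: [0.3, -0.2, -0.5]
gripper_width: 0.0877
gripper_force: 0.0
time_s: 23.38
tcp_pos: [0.5352, -0.3182, 0.0125]
eef_rot: [180.0, 0.0, -94.0]
contact_force: [-0.7, -0.1, 0.6]
gripper_width: 0.0362
gripper_force: 25.0
```

```bash
python3 -m handwheel '[[0.7,0,0,2,0],[0.7,0,0,5,0],[0.7,0,2,8,0],[0.7,0,6,9,0],[0.7,1,11,9,0],[0.7,1,16,9,0],[0.7,2,21,9,0],[0.7,2,26,9,0]]'; python3 -m handwheel '[[0.7,1,5,0,0],[0.7,1.5,10,0,0],[0.7,1.5,14,0,0],[0.7,1.5,16,0,0],[0.7,1.5,16,0,0],[0.7,1.5,16,0,0]]'
```

```text
time_s: 24.38
tcp_pos: [0.5554, -0.0566, 0.1023]
eef_rot: [180.0, -0.0, -94.0]
contact_force: [0.6, 1.2, -2.3]
gripper_width: 0.0361
gripper_force: 25.0
time_s: 25.12
tcp_pos: [0.57, 0.101, 0.1023]
eef_rot: [180.0, -0.0, -94.0]
contact_force: [-0.5, -0.3, -1.7]
gripper_width: 0.0359
gripper_force: 25.0
```

```bash
python3 -m handwheel '[[0.7,0.4,0.9,-2,0],[0.7,0.4,0.9,-5,0],[0.7,0.4,0.9,-7.5,0],[0.7,0.4,0.9,-8.5,0],[0.7,0.4,0.9,-8.9,0],[0.7,0.4,0.9,-8.9,0],[0.7,0.4,0.9,-8.9,0]]'; python3 -m handwheel '[[0.5,0,0,0,0],[0.2,0,0,0,0],[0,0,0,0,0],[0,0,0,0,0],[0,0,0,0,0],[0,0,0,4,0],[0,0,0,9,0],[0,0,0,14,0]]';python3 -m handwheel '[[0,0,-6,4,0],[0,0,-12,4,0],[0,0,-18,4,0],[0,0,-24,4,0],[0,0,-30,4,0],[0,0,-30,4,0]]'; python3 - <<'E'
from h import *
N=['barrel_c','movement_c','weight_c','red_pad','blue_pad','green_pad','loupe_c','jar_c','oilpot_c']
p,d=cap('top','t9.png');rep('top',d,N,2);cap('scene','s9.png')
E
```

```text
time_s: 26.0
tcp_pos: [0.575, 0.111, 0.0145]
eef_rot: [-179.9, 0.0, -94.0]
contact_force: [-0.5, -0.3, -2.0]
gripper_width: 0.0357
gripper_force: 25.0
time_s: 27.0
tcp_pos: [0.5741, 0.1106, 0.1549]
eef_rot: [180.0, -0.0, -94.0]
contact_force: [1.5, -0.1, 0.0]
gripper_width: 0.0875
gripper_force: 0.0
time_s: 27.75
tcp_pos: [0.5736, -0.193, 0.1931]
eef_rot: [180.0, -0.0, -94.3]
contact_force: [0.2, 0.9, 0.2]
gripper_width: 0.0881
gripper_force: 0.0
barrel_c p0.73 px [178. 217.] n 402 med [0.447 0.305 0.037] mid [0.447 0.308 0.025] ztop 0.043 topc [0.448 0.308 0.038] rect [448. 308.  47.  46.  33.]
movement_c p0.76 px [263. 163.] n 287 med [0.572 0.116 0.05 ] mid [0.573 0.112 0.034] ztop 0.056 topc [0.573 0.111 0.06 ] rect [528.  99. 143.  60.  18.]
red_pad p0.88 px [194. 162.] n 1127 med [0.579 0.286 0.004] mid [0.579 0.286 0.004] ztop 0.008 topc [0.579 0.286 0.004] rect [579. 287.  88.  90.   4.]
red_pad p0.80 px [196. 275.] n 1172 med [0.318 0.263 0.004] mid [0.318 0.263 0.004] ztop 0.008 topc [0.318 0.263 0.004] rect [318. 263.  89.  89.  51.]
blue_pad p0.55 px [253. 160.] n 376 med [0.581 0.129 0.004] mid [0.577 0.123 0.004] ztop 0.009 topc [0.578 0.125 0.005] rect [577. 123.  64.  89.  88.]
loupe_c p0.43 px [201. 112.] n 162 med [0.705 0.262 0.017] mid [0.708 0.265 0.02 ] ztop 0.034 topc [0.707 0.264 0.029] rect [708. 266.  33.  31.  45.]
```

View pics/s9.png

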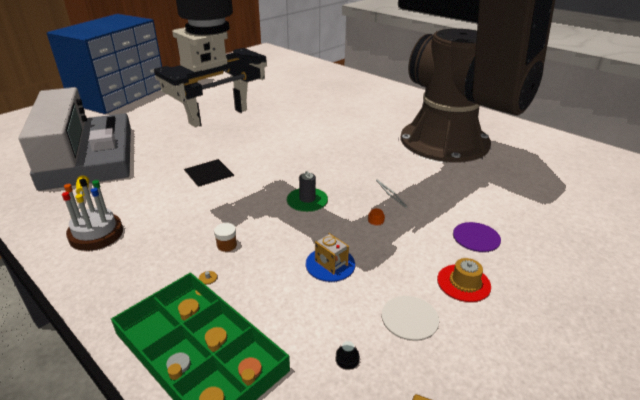

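View pics/t9.png

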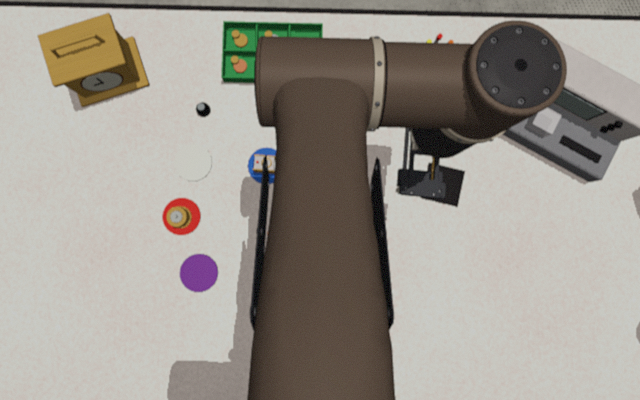

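The scene view shows the barrel upright on red (467,275), the movement on blue (332,255) and the weight on green (307,187). Each is centred on its pad, and the jar, oil pot and loupe haven't moved. The gripper is clear, so I'm handing in.

```bash
python3 -m handwheel '[[0,0,0,0,0],[0,0,0,0,0],[0,0,0,0,0]]'; python3 -c "
from plant import r
print(r.close_job())"
```

```text
time_s: 28.68
tcp_pos: [0.5744, -0.1893, 0.1936]
eef_rot: [180.0, -0.0, -94.0]
contact_force: [0.1, 0.0, -0.4]
gripper_width: 0.0875
gripper_force: 0.0
the job is handed in; nothing more can be done
None
```

The job is handed in at 28.7 s (no verdict was returned): the last pictures show the barrel upright on red, the movement on blue and the weight on green, with the loupe, jar and oil pot where they were.

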